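Pack the last jar and fold the carton shut

TASK

Finish packing the open carton: lower the green jar with the mustard-yellow lid upright into the empty middle cell without dropping it, then fold the two short end flaps down flat, and only after both of them the two long flaps down over them, so that the top lies flat and ready for taping. Leave the carton standing where it is, and do not disturb the blue jar, the tape roll or the marker pen.

Things in the scene. Friction and masses are not known exactly. Their poses are not given: they have to be found in the camera images.
- carton: open brown cardboard carton standing loose on the table, 138 (x) x 198 (y) x 90 mm, walls 4 mm, about 1.3 kg; rim 86 mm above the table at the short end walls, 90 mm at the long walls. Origin at the centre of its underside, z up, y along its length, -x towards the robot. Inside, three cells in a row along y; the outer two hold jars whose tops are 59 mm above the table
- carton_cell (a point): centre of the floor of the empty middle cell, 4 mm above the table. The cell is 70 mm (carton x) by 60 mm (carton y), between two partitions 44 mm high above the table and two cushions 39 mm high, 30 mm wide, along the long walls; above the cushions the inside is 130 mm wide in x
- jar_green: glass jar of green paste with a mustard-yellow screw lid, 52 mm across (lid 50 mm), 71 mm high, lid from 57 mm up; origin at the centre of its underside, z up along it. Stands on the table to the right of the carton; about 160 g
- jar_blue: dark blue jar with a black lid, 56 mm across, 63 mm high, standing on the table near the green one (they may have changed places); origin at the centre of its underside; stays where it is
- jar_rust: rust-brown jar with a white lid in the right-hand (-y) cell of the carton, 52 mm across, 55 mm high; origin at the centre of its underside; stays in its cell
- jar_white: cream-white jar with a white lid in the left-hand (+y) cell of the carton, 56 mm across, 55 mm high; origin at the centre of its underside; stays in its cell
- tape_roll: roll of beige masking tape lying flat on the table left of the carton, 104 mm across, 25 mm high; origin at the centre of its underside; stays where it is
- marker_pen: blue and white marker pen, 135 mm long, 17 mm thick, lying on the table left of the carton; origin under its middle; stays where it is
- flap_short_left (a joint): stiff crease of the short flap on the carton's left (+y) side; the flap stays where it is left. 0 = folded flat over the opening, 1.57 = upright, more = leaning outward (to 2.7). The flap is 66 mm from crease to free edge, 126 mm wide, 4 mm thick; in the carton's frame the crease runs along x at y = +97 mm, 86 mm above the table
- flap_short_right (a joint): stiff crease of the short flap on the carton's right (-y) side; the flap stays where it is left. 0 = folded flat over the opening, 1.57 = upright, more = leaning outward (to 2.7). The flap is 66 mm from crease to free edge, 126 mm wide, 4 mm thick; in the carton's frame the crease runs along x at y = -97 mm, 86 mm above the table
- flap_long_near (a joint): stiff crease of the long flap on the carton's near (-x) side; the flap stays where it is left. 0 = folded flat over the opening, 1.57 = upright, more = leaning outward (to 2.7). The flap is 66 mm from crease to free edge, 197 mm wide, 4 mm thick; in the carton's frame the crease runs along y at x = -67 mm, 90.5 mm above the table
- flap_long_far (a joint): stiff crease of the long flap on the carton's far (+x) side; the flap stays where it is left. 0 = folded flat over the opening, 1.57 = upright, more = leaning outward (to 2.7). The flap is 66 mm from crease to free edge, 197 mm wide, 4 mm thick; in the carton's frame the crease runs along y at x = +67 mm, 90.5 mm above the table
- flap_short_left_edge (a point): middle of the free edge of the short flap on the left side
- flap_short_right_edge (a point): middle of the free edge of the short flap on the right side
- flap_long_near_edge (a point): middle of the free edge of the long flap on the near side
- flap_long_far_edge (a point): middle of the free edge of the long flap on the far side
Not all that is in view belongs to the job. Leave any purple look-alike of the jar_green alone.

How it is judged:
By the outcome, as a careful person would: the job done as asked, in the order asked, and still so for the second after the job is handed in, with the robot touching nothing.
It also fails if it takes over 69 s, if anything falls off the work surface, if the arm or the gripper's body presses on something with over 40 N, if the wrist force passes 120 N, or if a joint passes its speed limit or range.

ROBOT

A 6-joint arm with a two-finger parallel gripper is mounted at the origin on a cart in front of the work surface, level with it; the furniture and walls round the work are solid. World frame = base frame: x ahead of the robot, y to its left, z up, the work surface at z = 0. Lengths are in mm, angles in rad, forces in N, time in s.
With the tool pointing down it reaches from about 425 to 950 mm from the base axis. Payload 14.7 kg.
Tool frame: the origin (TCP) lies at the very end of the fingers, on their centre line; the grasp point (between the pads) lies 19 mm behind it (grip_point_offset is the z of the grasp point in the tool frame, in mm); z points along the fingers, y is the line along which they close (so a half turn about z gives the same grasp; the last joint's range is limited). The gripper opens to 85 mm and grips with 20 to 120 N. Pads are 22 mm wide; open, the fingers measure 114 mm over their backs; the gripper's body (76 mm by 85 mm) begins 54 mm behind the grasp point. The pads swing forward as they close: fully open they stand 13 mm farther back than shut.
Start: joints at [-1.19, 0.48, 1.596, -0, 1.065, -0.047], TCP at [269.68, -591.409, 231.297] pointing down, gripper open.
Joint ranges: [-2.75, 2.75], [-0.82, 2.05], [0.23, 2.67], [-1.56, 4.7], [0.09, 2.69], [-2.92, 2.92]. Speed limits (rad/s): [1.89, 1.89, 2.39, 3.01, 3.01, 3.01].

INTERFACE

Orientations are given as a unit quaternion [w, x, y, z].
In Python, from plant import * gives the robot as it stands.
- The arm moves only by the tool arm_command, never from a script. Its argument "targets" is a list of rows, each an object of numbers: "tx", "ty", "tz": the shift along the tool's x, y, z each as a share of 0.4 m, from -1 to 1; "wx", "wy", "wz": the turn, a rotation vector about the tool's x, y, z each as a share of 360 degrees, from -1 to 1; "claw": the closure, from -1 (fully open) to 1 (shut). In form: [{"tx": .., "ty": .., "tz": .., "wx": .., "wy": .., "wz": .., "claw": ..}, ...]. A call has 1 to 12 rows; each row is the pose to reach, as a shift and turn from the pose commanded when the call began, along the tool's axes at that moment, turning the shorter way round; what a row does not reach only later rows make up. A row lasts 1/10 s, in which the tool goes at most 50 mm and 8.59 degrees, less where a joint would pass 70% of its speed; a pose out of reach is approached as far as the arm can. A call with a number of a shift or a turn outside -1 to 1 is refused whole. A call with a gripper value outside its range is refused whole. The fingers move at their own pace and stop on an object; "grip_force" is the grip in N (left out, the last holds). Time passes only in rows, so rows that repeat a pose let the fingers close. It gives the time, the measured TCP pose, the force, the opening and the grip force at its end, in the units of the state.
- sense(): the state, without advancing time (a new reading comes with each control period).
- get_image(name): name is "scene" or "side" or "wrist"; returns the picture (384x512x3 uint8, red, green, blue); there is no depth.
- get_calibration(name): a dict with "fx", "fy", "cx", "cy" (pixels), "k1" (the pictures are not rectified: a ray, as slopes to the right and down, at radius r is drawn at 1 + k1 r^2 times it, then the intrinsics apply), "R" (3x3) and "t" (3): a world point X has camera coordinates R X + t; the wrist camera has in their place "T_tool_cam" (4x4, takes a point from camera to tool coordinates, whose origin is the TCP and whose axes are the flange's). Camera axes: x right, y down, z forward; pixel columns grow to the right and rows downward; lengths in mm; the calibration is good to about 2 mm. A picture is of the moment at which its call begins: read the wrist's pose just before it. get_calibration takes no time and is no camera call.
- job_done(): hands the job in; it is judged then, once.
Trained networks look in the newest picture that a camera, given by its name, has taken for a name from the list of things; names that differ only in an ending like _2 or _b are one class to them, and where a whole thing is asked for, a point or a joint stands for the part that bears it (a point fixed in the world has none). Each returns a list of dicts, best first, with "score" (0 to 1); they miss things now and then, are a little off and sometimes report something else, mostly with a low value. They report only what shows in the picture. A call takes as long as a camera call. They do not tell look-alikes from the thing itself.
- search_frame(camera, name): "location" ([column, row] in pixels, amid what is visible of it).
The state is a dict: "time_s": time; "joint_pos": joint angles; "qvel": joint speeds; "effort": joint torques, N m; "tool_pos": TCP position; "tool_rot": TCP orientation; "ft_force": force on the tool from outside, world axes, zero at the start; "moment": the same for the moment, N m; "width": finger opening in mm; "gripper_force": force on a finger pad.
Only numpy, scipy, OpenCV 4.12 (cv2) and the standard library are available. Lean on these libraries where they do the work, as an engineer would, in place of code of your own. Each camera call takes 0.05 s, during which the arm holds its last target. There are 200 camera calls.

## Working session

There is one attempt and no reset: what is moved stays moved. The work goes in short steps, Python scripts to look and compute and a tool call to move; the robot and the scene stay as the last step left them, time stands still between calls to the robot, and variables do not carry over. Pictures are saved under pics/ and viewed, at most 10 in all, crops included, and the job is handed in when it is done.

Besides the shell and the picture viewer there is one more tool, called by a JSON object that holds its "op" and its "data", one argument or row to a line. arm_command: Moves the arm, as the interface text tells. Its arguments: {"type":"object","properties":{"targets":{"type":"array","items":{"type":"object","properties":{"tx":{"type":"number","minimum":-1,"maximum":1},"ty":{"type":"number","minimum":-1,"maximum":1},"tz":{"type":"number","minimum":-1,"maximum":1},"wx":{"type":"number","minimum":-1,"maximum":1},"wy":{"type":"number","minimum":-1,"maximum":1},"wz":{"type":"number","minimum":-1,"maximum":1},"claw":{"type":"number"}}}},"grip_force":{"type":"number"}},"required":["targets"]}

```bash
ls; mkdir -p pics; cat > h.py <<'E'
from plant import *
import numpy as np, cv2
from scipy.spatial.transform import Rotation as Ro
def save(n,f): 
    im=get_image(n); cv2.imwrite(f,cv2.cvtColor(im,cv2.COLOR_RGB2BGR)); return im
def ray(n,px,s=None):
    c=get_calibration(n); u=np.array([(px[0]-c['cx'])/c['fx'],(px[1]-c['cy'])/c['fy']])
    d=u.copy()
    for _ in range(20): d=u/(1+c['k1']*(d@d))
    v=np.array([d[0],d[1],1.])
    if 'R' in c:
        R=np.array(c['R']);t=np.array(c['t']); return -R.T@t, R.T@v
    s=s or sense(); T=np.array(c['T_tool_cam']); q=s['tool_rot']; Rt=Ro.from_quat([q[1],q[2],q[3],q[0]]).as_matrix()
    return Rt@T[:3,3]+np.array(s['tool_pos']), Rt@T[:3,:3]@v
def onz(n,px,z,s=None):
    o,d=ray(n,px,s); return o+d*(z-o[2])/d[2]
def proj(n,X,s=None):
    c=get_calibration(n); X=np.array(X,float)
    if 'R' in c: p=np.array(c['R'])@X+np.array(c['t'])
    else:
        s=s or sense(); T=np.array(c['T_tool_cam']); q=s['tool_rot']; Rt=Ro.from_quat([q[1],q[2],q[3],q[0]]).as_matrix()
        p=T[:3,:3].T@(Rt.T@(X-np.array(s['tool_pos']))-T[:3,3])
    u=p[:2]/p[2]; u=u*(1+c['k1']*(u@u)); return [u[0]*c['fx']+c['cx'],u[1]*c['fy']+c['cy']]
E
python3 - <<'E'
from h import *
s=sense(); print({k:np.round(v,3) for k,v in s.items()})
a=save('scene','pics/a.png'); b=save('side','pics/b.png'); 
for n in ['scene','side']:
    c=get_calibration(n); print(n,c['fx'],c['k1'],np.round(-np.array(c['R']).T@np.array(c['t'])), np.round(c['R'],2).tolist())
print(get_calibration('wrist'))
for n in ['scene','side']:
  for o in ['jar_green','jar_blue','carton','flap_short_left_edge','flap_short_right_edge','flap_long_near_edge','flap_long_far_edge','jar_rust','jar_white','carton_cell']:
    print(n,o,[(np.round(r['location']).tolist(),round(r['score'],2)) for r in search_frame(n,o)][:3])
E
```

```text
pics
{'time_s': np.float64(0.0), 'joint_pos': array([-1.19 ,  0.481,  1.597, -0.   ,  1.065, -0.047]), 'qvel': array([-0.002,  0.   , -0.   ,  0.   , -0.001,  0.   ]), 'effort': array([-7.0000e-03, -9.5066e+01, -4.3018e+01, -0.0000e+00,  1.2000e-02,
       -0.0000e+00]), 'tool_pos': array([ 269.519, -591.014,  230.662]), 'tool_rot': array([-0.001,  0.977,  0.212, -0.   ]), 'ft_force': array([ 0.241,  0.255, -0.707]), 'moment': array([ 0.02 , -0.042, -0.031]), 'gripper_force': np.float64(0.0), 'width': np.float64(85.955)}
scene 383.11510662478804 -0.06961834667110271 [  24. -991.  832.] [[0.88, -0.47, 0.0], [-0.26, -0.49, -0.83], [0.39, 0.73, -0.55]]
side 412.4582167633832 -0.029406126560113863 [-163. 1086.  991.] [[-0.83, -0.56, 0.01], [-0.33, 0.47, -0.82], [0.45, -0.69, -0.57]]
{'fx': 340.80886662290624, 'fy': 340.80886662290624, 'cx': 251.60704192543557, 'cy': 191.63792078875673, 'k1': -0.08883944780461121, 'T_tool_cam': array([[-1.55251855e-04, -9.50908749e-01, -3.09471367e-01,
         7.93184613e+01],
       [ 9.99999966e-01, -2.12641511e-04,  1.51712980e-04,
        -5.98966693
[... 378 characters left out ...]
ene flap_short_right_edge []
scene flap_long_near_edge []
scene flap_long_far_edge []
scene jar_rust []
scene jar_white []
scene carton_cell [([234.0, 200.0], 0.77)]
side jar_green [([290.0, 156.0], 0.75), ([271.0, 152.0], 0.75), ([260.0, 155.0], 0.7)]
side jar_blue [([318.0, 172.0], 0.73)]
side carton [([225.0, 200.0], 0.98)]
side flap_short_left_edge [([217.0, 216.0], 0.65)]
side flap_short_right_edge [([247.0, 180.0], 0.65)]
side flap_long_near_edge [([205.0, 191.0], 0.57), ([258.0, 197.0], 0.52), ([318.0, 170.0], 0.2)]
side flap_long_far_edge [([206.0, 190.0], 0.69)]
side jar_rust [([225.0, 217.0], 0.74), ([237.0, 199.0], 0.44)]
side jar_white []
side carton_cell [([224.0, 201.0], 0.96)]
```

View pics/a.png

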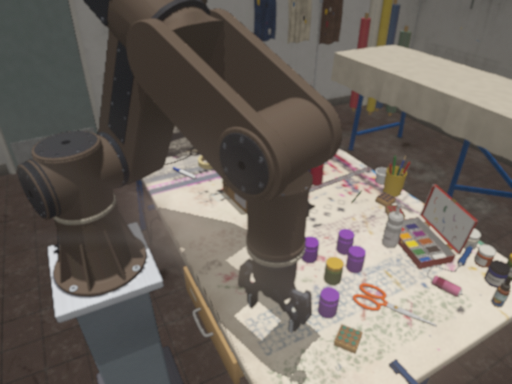

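View pics/b.png

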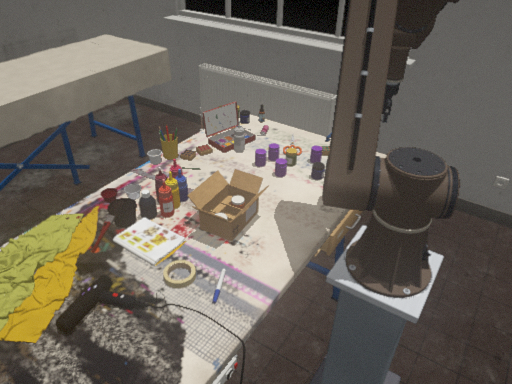

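Could be taken for the green jar: in scene, (333,270) green with mustard lid, and purple look-alikes at (328,302), (356,259), (345,240) and (311,249). In side, (291,156) is green/yellow and the purples are (261,157), (274,152), (281,167) and (316,154). The dark blue jar is at side (318,172). I choose scene (333,270) / side (291,156) and will check it in a close crop.

```bash
python3 - <<'E'
from h import *
a=cv2.imread('pics/a.png'); b=cv2.imread('pics/b.png')
c1=cv2.resize(a[225:325,290:390],(300,300),interpolation=3)
c2=cv2.resize(b[135:185,245:345],(500,250),interpolation=3)
c3=cv2.resize(b[160:245,180:280],(500,350),interpolation=3)
o=np.zeros((600,800,3),np.uint8); o[:300,:300]=c1; o[:250,300:]=c2; o[250:,300:]=c3; cv2.imwrite('pics/c.png',o)
print('jar base scene',onz('scene',(333,270),35),'side',onz('side',(291,156),35))
print('blue',onz('side',(318,172),31))
print('carton',onz('side',(225,200),60))
E
```

```text
jar base scene [ 597.16627075 -389.57748665   35.        ] side [ 593.70543122 -393.24578733   35.        ]
blue [ 432.08406963 -346.65051399   31.        ]
carton [615.76943148  82.56826957  60.        ]
```

View pics/c.png

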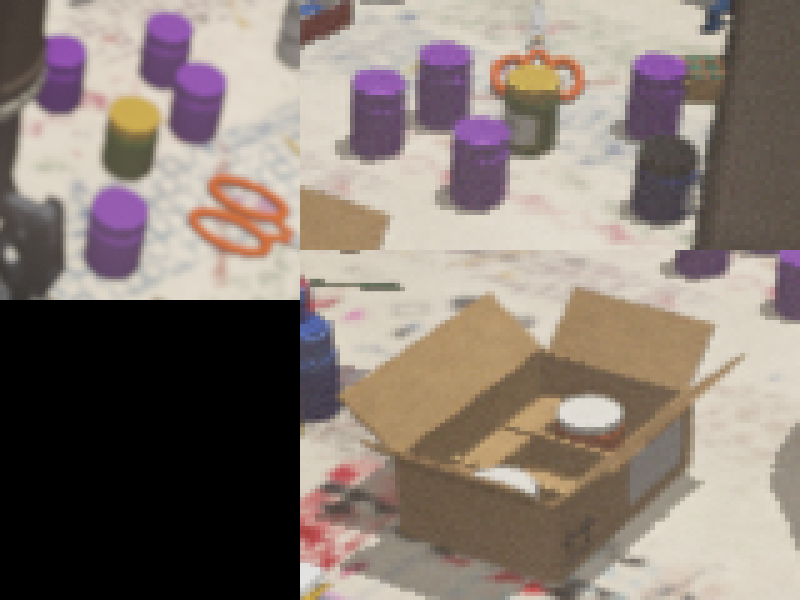

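The crop confirms it: the jar at crop (130,138), scene (333,271), is green with a mustard lid, and its neighbours are purple. The blue jar sits apart with a black lid. The carton's four flaps all lean outward and its middle cell is empty. I'll move above the jar.

{"op": "arm_command", "data": {
  "targets": [
    {"tx": 0.85,"ty": -0.11,"tz": -0.02,"claw": -1},
    {"tx": 0.85,"ty": -0.11,"tz": -0.02,"claw": -1},
    {"tx": 0.85,"ty": -0.11,"tz": -0.02,"claw": -1},
    {"tx": 0.85,"ty": -0.11,"tz": -0.02,"claw": -1},
    {"tx": 0.85,"ty": -0.11,"tz": -0.02,"claw": -1},
    {"tx": 0.85,"ty": -0.11,"tz": -0.02,"claw": -1},
    {"tx": 0.85,"ty": -0.11,"tz": -0.02,"claw": -1},
    {"tx": 0.85,"ty": -0.11,"tz": -0.02,"claw": -1},
    {"tx": 0.85,"ty": -0.11,"tz": -0.02,"claw": -1},
    {"tx": 0.85,"ty": -0.11,"tz": -0.02,"claw": -1}
  ]
}}

```text
schema error: expected keys tx, ty, tz, wx, wy, wz, claw
```

```bash
python3 - <<'E'
from h import *
s=sense(); print(s['tool_pos'],s['tool_rot'],s['time_s'],s['joint_pos'])
im=save('wrist','pics/d.png')
hsv=cv2.cvtColor(im,cv2.COLOR_RGB2HSV)
for nm,lo,hi,z in [('yellow',(18,110,90),(34,255,255),71),('purple',(125,90,60),(150,255,255),71)]:
    m=cv2.inRange(hsv,lo,hi); n,l,st,ce=cv2.connectedComponentsWithStats(m)
    for i in range(1,n):
        if st[i,4]>150:
            print(nm,st[i].tolist(),ce[i].round(),onz('wrist',ce[i],z,s).round(1))
# carton from side/scene
E
```

```text
[ 269.66691364 -591.38831923  231.29405709] [-1.90314758e-05  9.77216140e-01  2.12246591e-01 -7.57320244e-06] 1.1 [-1.18960219e+00  4.80185047e-01  1.59633270e+00 -9.82555075e-06
  1.06511497e+00 -4.65478182e-02]
```

View pics/d.png

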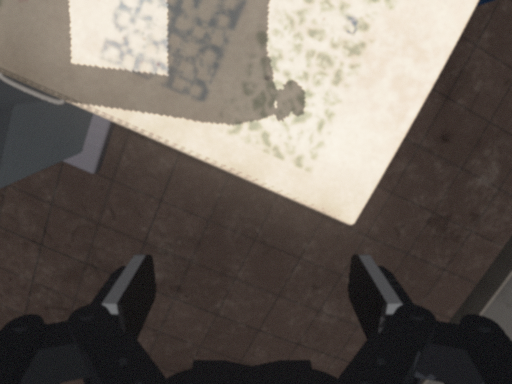

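The move was refused because every key is needed in each row. The wrist view still shows only the table's corner at (350,220) and the floor, so I'll repeat the move.

{"op": "arm_command", "data": {
  "targets": [
    {"tx": 0.85,"ty": -0.11,"tz": -0.02,"wx": 0,"wy": 0,"wz": 0,"claw": -1},
    {"tx": 0.85,"ty": -0.11,"tz": -0.02,"wx": 0,"wy": 0,"wz": 0,"claw": -1},
    {"tx": 0.85,"ty": -0.11,"tz": -0.02,"wx": 0,"wy": 0,"wz": 0,"claw": -1},
    {"tx": 0.85,"ty": -0.11,"tz": -0.02,"wx": 0,"wy": 0,"wz": 0,"claw": -1},
    {"tx": 0.85,"ty": -0.11,"tz": -0.02,"wx": 0,"wy": 0,"wz": 0,"claw": -1},
    {"tx": 0.85,"ty": -0.11,"tz": -0.02,"wx": 0,"wy": 0,"wz": 0,"claw": -1},
    {"tx": 0.85,"ty": -0.11,"tz": -0.02,"wx": 0,"wy": 0,"wz": 0,"claw": -1},
    {"tx": 0.85,"ty": -0.11,"tz": -0.02,"wx": 0,"wy": 0,"wz": 0,"claw": -1},
    {"tx": 0.85,"ty": -0.11,"tz": -0.02,"wx": 0,"wy": 0,"wz": 0,"claw": -1},
    {"tx": 0.85,"ty": -0.11,"tz": -0.02,"wx": 0,"wy": 0,"wz": 0,"claw": -1}
  ]
}}

```text
time_s: 2.15
tool_pos: [560.1, -410.7, 239.1]
tool_rot: [-0.0, 0.977, 0.212, -0.0]
ft_force: [-0.1, -0.5, -0.8]
width: 85.7
gripper_force: 0.0
```

```bash
cat > jars.py <<'E'
from h import *
import sys
s=sense(); print(s['tool_pos'],s['tool_rot'],s['time_s'],s['joint_pos'])
im=save('wrist',sys.argv[1])
hsv=cv2.cvtColor(im,cv2.COLOR_RGB2HSV)
for nm,lo,hi,z in [('yellow',(18,110,90),(34,255,255),71),('purple',(125,90,60),(150,255,255),71)]:
    m=cv2.inRange(hsv,lo,hi); n,l,st,ce=cv2.connectedComponentsWithStats(m)
    for i in range(1,n):
        if st[i,4]>150:
            print(nm,st[i].tolist(),ce[i].round(),onz('wrist',ce[i],z,s).round(1))
E
python3 jars.py pics/e.png
```

```text
[ 560.06888543 -410.69834596  239.12263833] [-1.02860884e-04  9.77245080e-01  2.12113111e-01 -2.65557804e-04] 2.15 [-6.76216704e-01  5.37406602e-01  1.47486259e+00 -3.13167555e-04
  1.12981765e+00  4.67239807e-01]
yellow [230, 133, 41, 20, 439] [251. 144.] [ 581.8 -399.8   71. ]
purple [253, 0, 57, 61, 2658] [281.  28.] [ 683.  -381.7   71. ]
purple [106, 58, 55, 56, 2435] [134.  85.] [ 586.8 -283.1   71. ]
purple [269, 216, 48, 44, 1670] [292. 237.] [ 512.9 -476.4   71. ]
```

View pics/e.png

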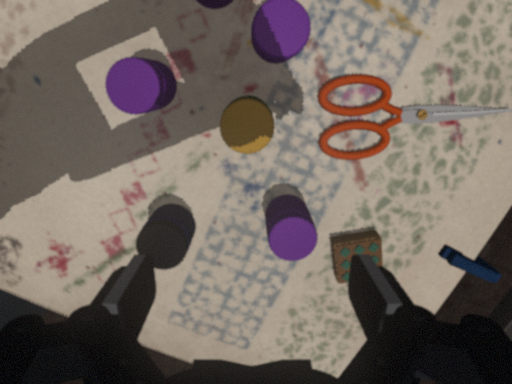

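The mustard lid is centred at (246,125), radius about 27 px. Purple jars are at (281,28), (134,85) and (292,237), the blue jar at (165,235), and the scissors start at (320,95). Both sides are clear for fingers closing along the image columns.

```bash
python3 - <<'E'
from h import *
s=sense(); im=cv2.imread('pics/e.png'); 
hsv=cv2.cvtColor(im,cv2.COLOR_BGR2HSV)
m=cv2.inRange(hsv,(14,90,70),(34,255,255)); m[:90]=0;m[165:]=0;m[:,:210]=0;m[:,285:]=0
m=cv2.morphologyEx(m,cv2.MORPH_OPEN,np.ones((5,5)))
c=max(cv2.findContours(m,0,2)[0],key=cv2.contourArea); e=cv2.fitEllipse(cv2.convexHull(c)); print(e)
for p in [e[0],(246,125)]:
    X=onz('wrist',p,71,s); q=s['tool_rot']; R=Ro.from_quat([q[1],q[2],q[3],q[0]]).as_matrix()
    d=R.T@(np.array([X[0],X[1],40])-s['tool_pos']); print(X.round(1),d.round(1),(d/400).round(4))
E
```

```text
((246.63873291015625, 125.99335479736328), (53.115047454833984, 54.0821533203125), 171.22300720214844)
[ 594.7 -389.6   71. ] [ 40.7  -5.  199.2] [ 0.1017 -0.0126  0.4981]
[ 595.3 -388.7   71. ] [ 41.6  -5.6 199.2] [ 0.104  -0.014   0.4981]
```

{"op": "arm_command", "data": {
  "targets": [
    {"tx": 0.103,"ty": -0.013,"tz": 0.1,"wx": 0,"wy": 0,"wz": 0,"claw": -1},
    {"tx": 0.103,"ty": -0.013,"tz": 0.2,"wx": 0,"wy": 0,"wz": 0,"claw": -1},
    {"tx": 0.103,"ty": -0.013,"tz": 0.3,"wx": 0,"wy": 0,"wz": 0,"claw": -1},
    {"tx": 0.103,"ty": -0.013,"tz": 0.38,"wx": 0,"wy": 0,"wz": 0,"claw": -1},
    {"tx": 0.103,"ty": -0.013,"tz": 0.44,"wx": 0,"wy": 0,"wz": 0,"claw": -1},
    {"tx": 0.103,"ty": -0.013,"tz": 0.498,"wx": 0,"wy": 0,"wz": 0,"claw": -1},
    {"tx": 0.103,"ty": -0.013,"tz": 0.498,"wx": 0,"wy": 0,"wz": 0,"claw": -1},
    {"tx": 0.103,"ty": -0.013,"tz": 0.498,"wx": 0,"wy": 0,"wz": 0,"claw": 1},
    {"tx": 0.103,"ty": -0.013,"tz": 0.498,"wx": 0,"wy": 0,"wz": 0,"claw": 1},
    {"tx": 0.103,"ty": -0.013,"tz": 0.498,"wx": 0,"wy": 0,"wz": 0,"claw": 1},
    {"tx": 0.103,"ty": -0.013,"tz": 0.498,"wx": 0,"wy": 0,"wz": 0,"claw": 1},
    {"tx": 0.103,"ty": -0.013,"tz": 0.498,"wx": 0,"wy": 0,"wz": 0,"claw": 1}
  ],
  "grip_force": 40
}}

```text
time_s: 3.4
tool_pos: [596.7, -389.3, 42.1]
tool_rot: [0.001, 0.977, 0.212, 0.001]
ft_force: [-1.4, -1.0, 5.2]
width: 50.4
gripper_force: 40.6
```

{"op": "arm_command", "data": {
  "targets": [
    {"tx": 0,"ty": 0,"tz": -0.06,"wx": 0,"wy": 0,"wz": 0,"claw": 1},
    {"tx": 0,"ty": 0,"tz": -0.15,"wx": 0,"wy": 0,"wz": 0,"claw": 1},
    {"tx": 0,"ty": 0,"tz": -0.25,"wx": 0,"wy": 0,"wz": 0,"claw": 1},
    {"tx": 0.04,"ty": -0.08,"tz": -0.33,"wx": 0,"wy": 0,"wz": -0.02,"claw": 1},
    {"tx": 0.08,"ty": -0.17,"tz": -0.39,"wx": 0,"wy": 0,"wz": -0.04,"claw": 1},
    {"tx": 0.12,"ty": -0.26,"tz": -0.45,"wx": 0,"wy": 0,"wz": -0.06,"claw": 1},
    {"tx": 0.17,"ty": -0.36,"tz": -0.51,"wx": 0,"wy": 0,"wz": -0.08,"claw": 1},
    {"tx": 0.21,"ty": -0.46,"tz": -0.57,"wx": 0,"wy": 0,"wz": -0.1,"claw": 1},
    {"tx": 0.26,"ty": -0.56,"tz": -0.62,"wx": 0,"wy": 0,"wz": -0.12,"claw": 1},
    {"tx": 0.31,"ty": -0.66,"tz": -0.62,"wx": 0,"wy": 0,"wz": -0.14,"claw": 1},
    {"tx": 0.35,"ty": -0.75,"tz": -0.62,"wx": 0,"wy": 0,"wz": -0.16,"claw": 1},
    {"tx": 0.38,"ty": -0.81,"tz": -0.62,"wx": 0,"wy": 0,"wz": -0.18,"claw": 1}
  ]
}}

```text
time_s: 4.6
tool_pos: [599.7, -28.1, 289.7]
tool_rot: [0.001, 0.709, 0.705, 0.001]
ft_force: [-0.4, -0.7, -1.6]
width: 50.4
gripper_force: 42.4
```

```bash
python3 - <<'E'
from h import *
save('wrist','pics/f0.png')
s=sense(); print({k:np.round(s[k],3).tolist() for k in ['time_s','joint_pos','tool_pos','tool_rot','width','gripper_force','ft_force']})
save('wrist','pics/f.png'); save('side','pics/fs.png')
import json; json.dump({k:np.array(s[k]).tolist() for k in ['tool_pos','tool_rot']},open('f.json','w'))
for o in ['carton','carton_cell','jar_rust','jar_white','flap_short_left_edge','flap_short_right_edge','flap_long_near_edge','flap_long_far_edge']:
    print(o,[(np.round(r['location']).tolist(),round(r['score'],2)) for r in search_frame('wrist',o)][:3])
E
```

```text
{'time_s': 4.65, 'joint_pos': [-0.094, 0.357, 1.646, 0.002, 1.137, -0.098], 'tool_pos': [599.848, -25.237, 289.606], 'tool_rot': [0.0, 0.706, 0.708, 0.001], 'width': 50.419, 'gripper_force': 42.407, 'ft_force': [-0.36, 5.899, -1.359]}
carton [([222.0, 74.0], 0.87)]
carton_cell [([226.0, 70.0], 0.7), ([129.0, 68.0], 0.33)]
jar_rust [([241.0, 88.0], 0.84)]
jar_white [([224.0, 72.0], 0.35)]
flap_short_left_edge []
flap_short_right_edge [([336.0, 65.0], 0.68), ([243.0, 156.0], 0.55), ([238.0, 91.0], 0.48)]
flap_long_near_edge [([128.0, 69.0], 0.88)]
flap_long_far_edge [([334.0, 60.0], 0.96), ([240.0, 157.0], 0.52)]
```

View pics/f.png

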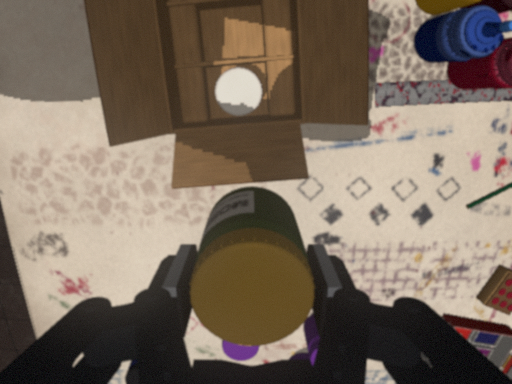

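The jar is held upright, seen at (250,270). The carton is at the top of the picture, with the rust jar's white lid at (239,91) and the right rim edge near row 125. I need to go about 90 mm further in y to see all of it.

{"op": "arm_command", "data": {
  "targets": [
    {"tx": 0.1,"ty": 0,"tz": 0,"wx": 0,"wy": 0,"wz": -0.012,"claw": 1},
    {"tx": 0.2,"ty": 0,"tz": 0,"wx": 0,"wy": 0,"wz": -0.012,"claw": 1},
    {"tx": 0.23,"ty": 0,"tz": 0,"wx": 0,"wy": 0,"wz": -0.012,"claw": 1},
    {"tx": 0.23,"ty": 0,"tz": 0,"wx": 0,"wy": 0,"wz": -0.012,"claw": 1}
  ]
}}

```text
time_s: 5.55
tool_pos: [601.1, 62.6, 288.0]
tool_rot: [-0.0, 0.684, 0.73, -0.0]
ft_force: [0.0, -0.3, -2.0]
width: 50.2
gripper_force: 42.4
```

```bash
python3 - <<'E'
from h import *
s=sense(); print({k:np.round(s[k],3).tolist() for k in ['time_s','joint_pos','tool_pos','tool_rot','width','ft_force']})
save('wrist','pics/g.png'); 
import json; json.dump({k:np.array(s[k]).tolist() for k in ['tool_pos','tool_rot']},open('g.json','w'))
im=cv2.imread('pics/g.png'); cv2.imwrite('pics/g2.png',cv2.resize(im[:290,70:430],(744,600),interpolation=3))
E
```

```text
{'time_s': 5.55, 'joint_pos': [0.054, 0.365, 1.637, 0.0, 1.14, -0.011], 'tool_pos': [601.077, 62.615, 288.021], 'tool_rot': [-0.0, 0.684, 0.73, -0.0], 'width': 50.243, 'ft_force': [0.015, -0.326, -2.027]}
```

View pics/g2.png

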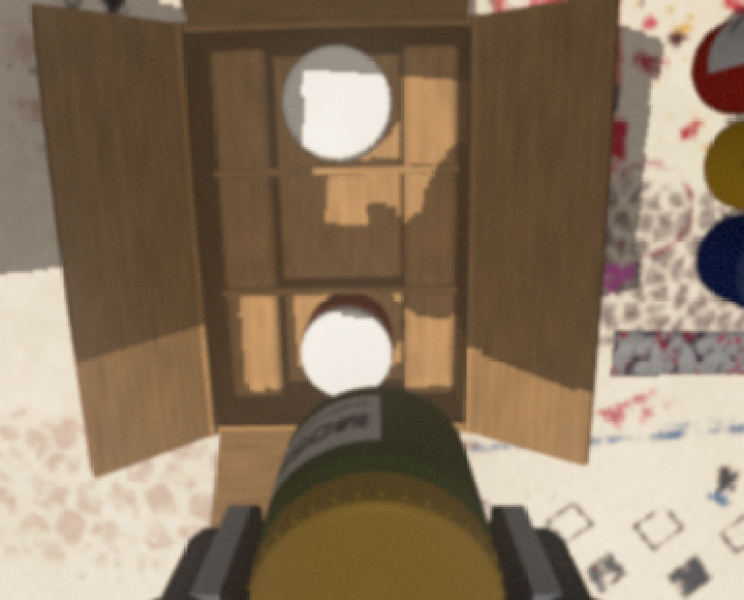

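The rim corners in the crop are near (184,28), (470,23), (215,430) and (465,425). The middle cell is around (340,235), between partitions at rows 172 and 290.

```bash
python3 - <<'E'
from h import *
import json
s=json.load(open('g.json')); k=360/744
f=lambda p:(p[0]*k+70,p[1]*290/600)
P=[onz('wrist',f(p),90,s)[:2] for p in [(184,28),(470,23),(465,425),(215,430)]]
P=np.array(P); print(P.round(1)); c=P.mean(0); print('c',c.round(1))
for i in range(4): d=P[(i+1)%4]-P[i]; print(np.hypot(*d).round(1),np.degrees(np.arctan2(d[1],d[0])).round(1))
# partitions z=44, crop points
for p in [(215,174),(280,172),(400,165),(462,166),(225,292),(283,292),(400,290),(455,295)]: print(p,onz('wrist',f(p),44,s)[:2].round(1))
# cushions inner edge z=39
print('cush',[onz('wrist',f(p),39,s)[:2].round(1).tolist() for p in [(277,172),(283,280),(403,160),(402,280)]])
print('white lid',onz('wrist',f((338,102)),59,s).round(1),'rust',onz('wrist',f((347,353)),59,s).round(1))
# long flaps edges: corners near: left (35,5),(95,475); right (617,0),(587,463): intersect with arc
for nm,a,b in [('near',(35,5),(95,475)),('far',(617,2),(587,463))]:
    for z in (110,120,130,140,150): print(nm,z,onz('wrist',f(a),z,s)[:2].round(0),onz('wrist',f(b),z,s)[:2].round(0))
q=s['tool_rot']; R=Ro.from_quat([q[1],q[2],q[3],q[0]]).as_matrix(); print(R.round(3))
E
```

```text
[[506.3 198.9]
 [633.5 208.4]
 [650.   19.3]
 [521.    8.1]]
c [577.7 108.7]
127.6 4.3
189.8 -85.0
129.5 -175.0
191.3 94.4
(215, 174) [511.  134.9]
(280, 172) [545.5 137.8]
(400, 165) [608.5 145.3]
(462, 166) [641.1 147. ]
(225, 292) [516.8  72. ]
(283, 292) [549.  74.]
(400, 290) [613.4  79.2]
(455, 295) [643.9  78.4]
cush [[543.2, 137.6], [548.2, 79.8], [610.0, 148.0], [614.3, 84.0]]
white lid [575.1 173.4  59. ] rust [586.5  45.5  59. ]
near 110 [447. 203.] [464. -12.]
near 120 [452. 201.] [468.  -8.]
near 130 [456. 199.] [472.  -3.]
near 140 [461. 197.] [476.   2.]
near 150 [465. 196.] [480.   7.]
far 110 [692. 218.] [710.  10.]
far 120 [689. 216.] [706.  14.]
far 130 [686. 214.] [703.  19.]
far 140 [683. 211.] [699.  23.]
far 150 [680. 209.] [696.  27.]
[[-0.065  0.998 -0.   ]
 [ 0.998  0.065  0.   ]
 [ 0.    -0.    -1.   ]]
```

```bash
python3 - <<'E'
from h import *
import json
s=json.load(open('g.json')); q=s['tool_rot']; R=Ro.from_quat([q[1],q[2],q[3],q[0]]).as_matrix()
im=cv2.imread('pics/g.png'); hsv=cv2.cvtColor(im,cv2.COLOR_BGR2HSV)
m=cv2.inRange(hsv,(16,130,70),(30,255,255)); m[:200]=0; m[360:]=0; m[:,:180]=0;m[:,325:]=0
c=max(cv2.findContours(m,0,2)[0],key=cv2.contourArea); h=cv2.convexHull(c); e=cv2.fitEllipse(h); print(e,cv2.boundingRect(c))
T=np.array(s['tool_pos'])
for dx in (-4,0,4):
    pts=np.array([proj('wrist',T+R@np.array([dx+25*np.cos(a),25*np.sin(a),-29]),s) for a in np.linspace(0,6.28,60)]); print(dx,pts.min(0).round(),pts.max(0).round())
C=np.array([579,109,48]); d=R.T@(C-T); print(d,d/400)
E
```

```text
((251.6317138671875, 286.4068908691406), (116.44615173339844, 124.70639038085938), 90.34612274169922) (190, 228, 125, 117)
-4 [189. 248.] [315. 353.]
0 [189. 238.] [316. 346.]
4 [188. 228.] [317. 338.]
[ 47.69524182 -18.99122681 240.02864148] [ 0.1192381  -0.04747807  0.6000716 ]
```

{"op": "arm_command", "data": {
  "targets": [
    {"tx": 0.06,"ty": -0.024,"tz": 0,"wx": 0,"wy": 0,"wz": -0.003,"claw": 1},
    {"tx": 0.119,"ty": -0.047,"tz": 0.05,"wx": 0,"wy": 0,"wz": -0.003,"claw": 1},
    {"tx": 0.119,"ty": -0.047,"tz": 0.13,"wx": 0,"wy": 0,"wz": -0.003,"claw": 1},
    {"tx": 0.119,"ty": -0.047,"tz": 0.21,"wx": 0,"wy": 0,"wz": -0.003,"claw": 1},
    {"tx": 0.119,"ty": -0.047,"tz": 0.29,"wx": 0,"wy": 0,"wz": -0.003,"claw": 1},
    {"tx": 0.119,"ty": -0.047,"tz": 0.36,"wx": 0,"wy": 0,"wz": -0.003,"claw": 1},
    {"tx": 0.119,"ty": -0.047,"tz": 0.42,"wx": 0,"wy": 0,"wz": -0.003,"claw": 1},
    {"tx": 0.119,"ty": -0.047,"tz": 0.47,"wx": 0,"wy": 0,"wz": -0.003,"claw": 1},
    {"tx": 0.119,"ty": -0.047,"tz": 0.51,"wx": 0,"wy": 0,"wz": -0.003,"claw": 1},
    {"tx": 0.119,"ty": -0.047,"tz": 0.55,"wx": 0,"wy": 0,"wz": -0.003,"claw": 1},
    {"tx": 0.119,"ty": -0.047,"tz": 0.58,"wx": 0,"wy": 0,"wz": -0.003,"claw": 1},
    {"tx": 0.119,"ty": -0.047,"tz": 0.595,"wx": 0,"wy": 0,"wz": -0.003,"claw": 1}
  ]
}}

```text
time_s: 6.8
tool_pos: [579.0, 106.6, 49.1]
tool_rot: [-0.0, 0.678, 0.735, -0.001]
ft_force: [0.3, 0.4, -0.9]
width: 50.1
gripper_force: 49.5
```

```bash
python3 - <<'E'
from h import *
get_image('wrist'); get_image('wrist')
s=sense(); print({k:np.round(s[k],3).tolist() for k in ['time_s','tool_pos','tool_rot','width','ft_force','gripper_force']})
E
```

```text
{'time_s': 6.9, 'tool_pos': [578.987, 106.989, 49.435], 'tool_rot': [-0.0, 0.678, 0.735, -0.001], 'width': 50.148, 'ft_force': [0.001, -0.094, -1.254], 'gripper_force': 49.462}
```

{"op": "arm_command", "data": {
  "targets": [
    {"tx": 0.003,"ty": 0,"tz": 0.005,"wx": 0,"wy": 0,"wz": 0,"claw": 1},
    {"tx": 0.003,"ty": 0,"tz": 0.009,"wx": 0,"wy": 0,"wz": 0,"claw": 1},
    {"tx": 0.003,"ty": 0,"tz": 0.009,"wx": 0,"wy": 0,"wz": 0,"claw": 1},
    {"tx": 0.003,"ty": 0,"tz": 0.009,"wx": 0,"wy": 0,"wz": 0,"claw": 1}
  ]
}}

```text
time_s: 7.3
tool_pos: [579.4, 109.0, 46.8]
tool_rot: [0.0, 0.677, 0.736, 0.0]
ft_force: [-1.2, -0.4, -1.7]
width: 50.6
gripper_force: 49.5
```

{"op": "arm_command", "data": {
  "targets": [
    {"tx": 0,"ty": 0,"tz": 0.004,"wx": 0,"wy": 0,"wz": 0,"claw": 1},
    {"tx": 0,"ty": 0,"tz": 0.004,"wx": 0,"wy": 0,"wz": 0,"claw": 1},
    {"tx": 0,"ty": 0,"tz": 0.004,"wx": 0,"wy": 0,"wz": 0,"claw": -0.5},
    {"tx": 0,"ty": 0,"tz": 0.004,"wx": 0,"wy": 0,"wz": 0,"claw": -0.5},
    {"tx": 0,"ty": 0,"tz": 0.004,"wx": 0,"wy": 0,"wz": 0,"claw": -0.5},
    {"tx": 0,"ty": 0,"tz": 0.004,"wx": 0,"wy": 0,"wz": 0,"claw": -0.5}
  ]
}}

```text
time_s: 7.9
tool_pos: [579.3, 108.9, 45.0]
tool_rot: [0.0, 0.677, 0.736, 0.0]
ft_force: [-0.2, -0.2, -0.0]
width: 64.0
gripper_force: 0.0
```

{"op": "arm_command", "data": {
  "targets": [
    {"tx": 0,"ty": 0,"tz": -0.04,"wx": 0,"wy": 0,"wz": 0,"claw": -0.5},
    {"tx": 0,"ty": 0,"tz": -0.12,"wx": 0,"wy": 0,"wz": 0,"claw": -0.5},
    {"tx": 0,"ty": 0,"tz": -0.24,"wx": 0,"wy": 0,"wz": 0,"claw": -0.5},
    {"tx": 0,"ty": 0,"tz": -0.36,"wx": 0,"wy": 0,"wz": 0,"claw": 1},
    {"tx": -0.05,"ty": 0,"tz": -0.48,"wx": 0,"wy": 0,"wz": 0,"claw": 1},
    {"tx": -0.1,"ty": 0,"tz": -0.6,"wx": 0,"wy": 0,"wz": 0,"claw": 1},
    {"tx": -0.1,"ty": 0,"tz": -0.7,"wx": 0,"wy": 0,"wz": 0,"claw": 1},
    {"tx": -0.1,"ty": 0,"tz": -0.7,"wx": 0,"wy": 0,"wz": 0,"claw": 1}
  ]
}}

```text
time_s: 8.7
tool_pos: [585.1, 68.5, 331.3]
tool_rot: [0.003, 0.678, 0.735, 0.003]
ft_force: [0.1, -0.4, -0.2]
width: 0.3
gripper_force: 0.0
```

```bash
python3 - <<'E'
from h import *
import json
s=sense(); print({k:np.round(s[k],3).tolist() for k in ['time_s','joint_pos','tool_pos','tool_rot','width','ft_force']})
save('wrist','pics/h.png'); json.dump({k:np.array(s[k]).tolist() for k in ['tool_pos','tool_rot']},open('h.json','w'))
im=cv2.imread('pics/h.png'); cv2.imwrite('pics/h2.png',cv2.resize(im[:360,90:450],(600,600),interpolation=3))
E
```

```text
{'time_s': 8.7, 'joint_pos': [0.065, 0.304, 1.62, -0.0, 1.209, -0.016], 'tool_pos': [585.104, 68.52, 331.306], 'tool_rot': [0.003, 0.678, 0.735, 0.003], 'width': 0.266, 'ft_force': [0.075, -0.378, -0.162]}
```

View pics/h2.png

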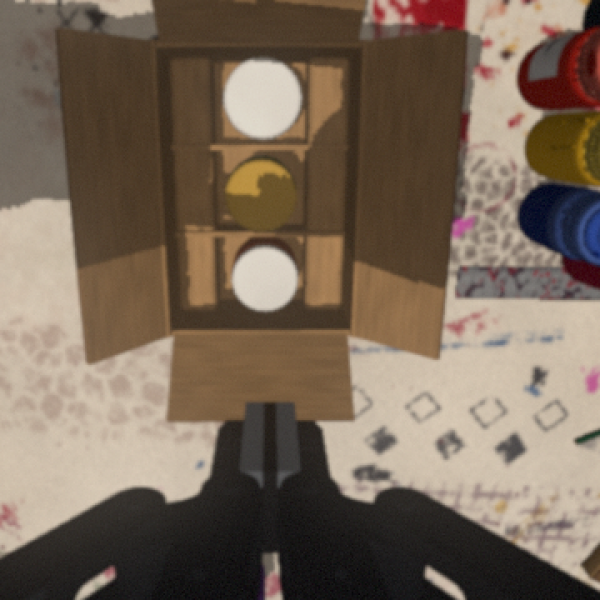

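```bash
python3 - <<'E'
from h import *
import json
from scipy.optimize import least_squares
s=json.load(open('h.json')); f=lambda p:np.array([p[0]*.6+90,p[1]*.6])
obs=[('c',-1,1,(157,45)),('c',1,1,(363,45)),('c',1,-1,(352,332)),('c',-1,-1,(169,332)),
('l',-1,1,(57,28)),('l',-1,-1,(88,363)),('l',1,1,(467,33)),('l',1,-1,(440,358)),('s',-1,-1,(167,421)),('s',1,-1,(355,418))]
def W(p,l): c,sn=np.cos(p[2]),np.sin(p[2]); return np.array([p[0]+c*l[0]-sn*l[1],p[1]+sn*l[0]+c*l[1],l[2]])
def res(p):
    r=[]
    for k,a,b,px in obs:
        if k=='c': l=(a*66,b*97,90)
        elif k=='l': t=p[3] if a<0 else p[4]; l=(a*(67-66*np.cos(t)),b*98.5,90.5+66*np.sin(t))
        else: t=p[5]; l=(a*63,b*(97-66*np.cos(t)),86+66*np.sin(t))
        r+=list(np.array(proj('wrist',W(p,l),s))-f(px))
    return r
o=least_squares(res,[579,109,.083,2.2,2.2,2.2]); print(o.x.round(3),np.round(o.fun,1))
print('jar lid',onz('wrist',f((260,193)),75,s))
# side view: left short flap angle
for t in (1.8,2.0,2.2,2.4): print(t,[np.round(proj('side',W(o.x,(a*63,97-66*np.cos(t),86+66*np.sin(t)))),0).tolist() for a in(-1,1)],[np.round(proj('side',W(o.x,(a*63,97,86))),0).tolist() for a in(-1,1)])
for n in ['left','right']: pass
E
```

```text
[5.77826e+02 1.08194e+02 8.00000e-02 2.28600e+00 2.43200e+00 2.29900e+00] [-1.6 -1.2  1.2 -1.1  0.3  1.7 -0.1  1.9 -0.   0.  -0.3  0.6  0.9 -1.3
 -0.   0.6 -0.4 -0.6 -0.1  0.8]
jar lid [577.45201593 109.94000981  75.        ]
1.8 [[227.0, 209.0], [196.0, 197.0]] [[230.0, 221.0], [200.0, 210.0]]
2.0 [[225.0, 212.0], [194.0, 200.0]] [[230.0, 221.0], [200.0, 210.0]]
2.2 [[223.0, 215.0], [192.0, 203.0]] [[230.0, 221.0], [200.0, 210.0]]
2.4 [[222.0, 219.0], [191.0, 207.0]] [[230.0, 221.0], [200.0, 210.0]]
```

The green jar stands upright in the middle cell, with its lid at crop (260,193). The carton is at about (578,109), yaw 4.6°, with all flaps at about 2.3–2.4 rad. Next I go outside the right short flap.

{"op": "arm_command", "data": {
  "targets": [
    {"tx": -0.12,"ty": -0.009,"tz": 0,"wx": 0,"wy": 0,"wz": 0,"claw": 1},
    {"tx": -0.24,"ty": -0.009,"tz": 0,"wx": 0,"wy": 0,"wz": 0,"claw": 1},
    {"tx": -0.36,"ty": -0.009,"tz": 0.05,"wx": 0,"wy": 0,"wz": 0,"claw": 1},
    {"tx": -0.36,"ty": -0.009,"tz": 0.17,"wx": 0,"wy": 0,"wz": 0,"claw": 1},
    {"tx": -0.36,"ty": -0.009,"tz": 0.29,"wx": 0,"wy": 0,"wz": 0,"claw": 1},
    {"tx": -0.36,"ty": -0.009,"tz": 0.41,"wx": 0,"wy": 0,"wz": 0,"claw": 1},
    {"tx": -0.36,"ty": -0.009,"tz": 0.533,"wx": 0,"wy": 0,"wz": 0,"claw": 1},
    {"tx": -0.36,"ty": -0.009,"tz": 0.533,"wx": 0,"wy": 0,"wz": 0,"claw": 1},
    {"tx": -0.36,"ty": -0.009,"tz": 0.533,"wx": 0,"wy": 0,"wz": 0,"claw": 1}
  ]
}}

```text
time_s: 9.65
tool_pos: [590.1, -74.6, 111.5]
tool_rot: [-0.001, 0.677, 0.736, -0.001]
ft_force: [1.2, 0.1, 0.6]
width: -0.3
gripper_force: 0.0
```

{"op": "arm_command", "data": {
  "targets": [
    {"tx": 0.047,"ty": 0.008,"tz": 0,"wx": 0,"wy": 0,"wz": 0,"claw": 1},
    {"tx": 0.084,"ty": 0.008,"tz": -0.01,"wx": 0,"wy": 0,"wz": 0,"claw": 1},
    {"tx": 0.122,"ty": 0.008,"tz": -0.025,"wx": 0,"wy": 0,"wz": 0,"claw": 1},
    {"tx": 0.154,"ty": 0.008,"tz": -0.043,"wx": 0,"wy": 0,"wz": 0,"claw": 1},
    {"tx": 0.182,"ty": 0.008,"tz": -0.06,"wx": 0,"wy": 0,"wz": 0,"claw": 1},
    {"tx": 0.202,"ty": 0.008,"tz": -0.065,"wx": 0,"wy": 0,"wz": 0,"claw": 1},
    {"tx": 0.217,"ty": 0.008,"tz": -0.063,"wx": 0,"wy": 0,"wz": 0,"claw": 1},
    {"tx": 0.233,"ty": 0.008,"tz": -0.058,"wx": 0,"wy": 0,"wz": 0,"claw": 1},
    {"tx": 0.249,"ty": 0.008,"tz": -0.05,"wx": 0,"wy": 0,"wz": 0,"claw": 1},
    {"tx": 0.264,"ty": 0.008,"tz": -0.041,"wx": 0,"wy": 0,"wz": 0,"claw": 1},
    {"tx": 0.277,"ty": 0.008,"tz": -0.03,"wx": 0,"wy": 0,"wz": 0,"claw": 1},
    {"tx": 0.289,"ty": 0.008,"tz": -0.019,"wx": 0,"wy": 0,"wz": 0,"claw": 1}
  ]
}}

```text
time_s: 10.85
tool_pos: [584.2, 41.0, 118.6]
tool_rot: [-0.0, 0.677, 0.736, -0.0]
ft_force: [0.5, -0.8, 0.1]
width: 0.0
gripper_force: 0.3
```

{"op": "arm_command", "data": {
  "targets": [
    {"tx": 0.01,"ty": 0,"tz": 0.013,"wx": 0,"wy": 0,"wz": 0,"claw": 1},
    {"tx": 0.017,"ty": 0,"tz": 0.028,"wx": 0,"wy": 0,"wz": 0,"claw": 1},
    {"tx": 0.025,"ty": 0,"tz": 0.045,"wx": 0,"wy": 0,"wz": 0,"claw": 1},
    {"tx": 0.027,"ty": 0,"tz": 0.061,"wx": 0,"wy": 0,"wz": 0,"claw": 1},
    {"tx": 0.03,"ty": 0,"tz": 0.072,"wx": 0,"wy": 0,"wz": 0,"claw": 1},
    {"tx": 0.03,"ty": 0,"tz": 0.08,"wx": 0,"wy": 0,"wz": 0,"claw": 1},
    {"tx": 0.03,"ty": 0,"tz": 0.084,"wx": 0,"wy": 0,"wz": 0,"claw": 1},
    {"tx": 0.03,"ty": 0,"tz": 0.086,"wx": 0,"wy": 0,"wz": 0,"claw": 1},
    {"tx": 0.03,"ty": 0,"tz": 0.086,"wx": 0,"wy": 0,"wz": 0,"claw": 1}
  ]
}}

```text
time_s: 11.75
tool_pos: [583.9, 52.6, 88.5]
tool_rot: [0.001, 0.677, 0.736, 0.001]
ft_force: [-19.6, -0.7, 70.7]
width: -0.2
gripper_force: 35.5
```

{"op": "arm_command", "data": {
  "targets": [
    {"tx": 0,"ty": 0,"tz": -0.06,"wx": 0,"wy": 0,"wz": 0,"claw": 1},
    {"tx": 0,"ty": 0,"tz": -0.18,"wx": 0,"wy": 0,"wz": 0,"claw": 1},
    {"tx": 0.05,"ty": 0,"tz": -0.3,"wx": 0,"wy": 0,"wz": 0,"claw": 1},
    {"tx": 0.15,"ty": 0,"tz": -0.36,"wx": 0,"wy": 0,"wz": 0,"claw": 1},
    {"tx": 0.27,"ty": 0,"tz": -0.36,"wx": 0,"wy": 0,"wz": 0,"claw": 1},
    {"tx": 0.39,"ty": 0,"tz": -0.36,"wx": 0,"wy": 0,"wz": 0,"claw": 1},
    {"tx": 0.51,"ty": 0,"tz": -0.36,"wx": 0,"wy": 0,"wz": 0,"claw": 1},
    {"tx": 0.602,"ty": 0,"tz": -0.33,"wx": 0,"wy": 0,"wz": 0,"claw": 1},
    {"tx": 0.602,"ty": 0,"tz": -0.23,"wx": 0,"wy": 0,"wz": 0,"claw": 1},
    {"tx": 0.602,"ty": 0,"tz": -0.14,"wx": 0,"wy": 0,"wz": 0,"claw": 1},
    {"tx": 0.602,"ty": 0,"tz": -0.068,"wx": 0,"wy": 0,"wz": 0,"claw": 1},
    {"tx": 0.602,"ty": 0,"tz": -0.068,"wx": 0,"wy": 0,"wz": 0,"claw": 1}
  ]
}}

```text
time_s: 12.95
tool_pos: [561.2, 291.5, 108.2]
tool_rot: [-0.001, 0.677, 0.736, -0.003]
ft_force: [-0.3, -0.4, -0.8]
width: -0.1
gripper_force: 0.0
```

```bash
python3 - <<'E'
from h import *
get_image('wrist'); s=sense(); print({k:np.round(s[k],3).tolist() for k in ['time_s','tool_pos','tool_rot','ft_force']})
save('scene','pics/i_sc.png');save('side','pics/i.png')
b=cv2.imread('pics/i.png'); a=cv2.imread('pics/i_sc.png')
o=np.zeros((600,800,3),np.uint8); o[:,:]=cv2.resize(b[150:255,165:305],(800,600),interpolation=3); cv2.imwrite('pics/i2.png',o)
d=np.array(s['tool_pos'])[:2]-[578.3,108.7]; c,sn=np.cos(.081),np.sin(.081); print('local',c*d[0]+sn*d[1],-sn*d[0]+c*d[1])
E
```

```text
{'time_s': 13.0, 'tool_pos': [562.614, 292.065, 110.649], 'tool_rot': [-0.001, 0.677, 0.736, -0.002], 'ft_force': [0.684, -0.164, 0.485]}
local -0.7983561393992016 184.03329048361877
```

View pics/i2.png

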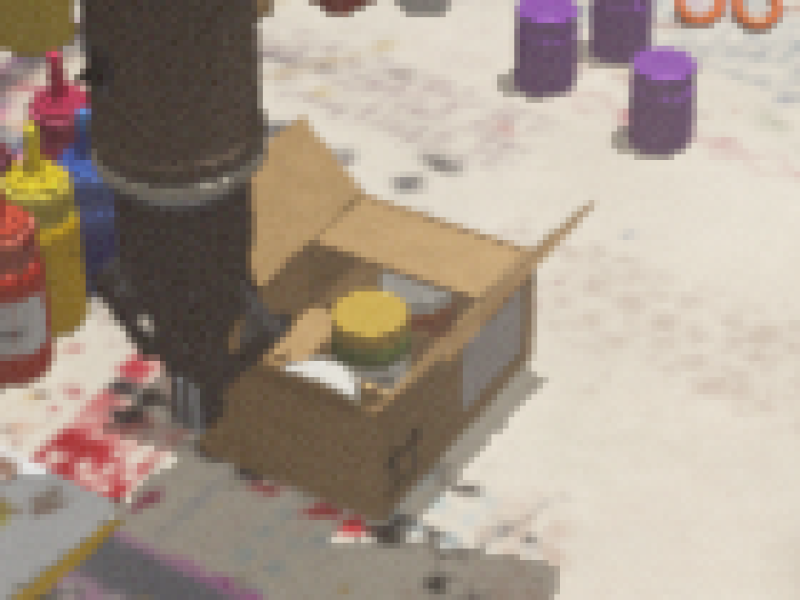

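The right short flap lies flat across the far end and the green jar sits at (370,330). The tool stands just outside the left short flap, so I'll fold it with the mirrored path.

{"op": "arm_command", "data": {
  "targets": [
    {"tx": -0.047,"ty": 0,"tz": 0,"wx": 0,"wy": 0,"wz": 0,"claw": 1},
    {"tx": -0.085,"ty": 0,"tz": -0.012,"wx": 0,"wy": 0,"wz": 0,"claw": 1},
    {"tx": -0.122,"ty": 0,"tz": -0.027,"wx": 0,"wy": 0,"wz": 0,"claw": 1},
    {"tx": -0.155,"ty": 0,"tz": -0.045,"wx": 0,"wy": 0,"wz": 0,"claw": 1},
    {"tx": -0.182,"ty": 0,"tz": -0.062,"wx": 0,"wy": 0,"wz": 0,"claw": 1},
    {"tx": -0.202,"ty": 0,"tz": -0.068,"wx": 0,"wy": 0,"wz": 0,"claw": 1},
    {"tx": -0.217,"ty": 0,"tz": -0.065,"wx": 0,"wy": 0,"wz": 0,"claw": 1},
    {"tx": -0.234,"ty": 0,"tz": -0.06,"wx": 0,"wy": 0,"wz": 0,"claw": 1},
    {"tx": -0.25,"ty": 0,"tz": -0.052,"wx": 0,"wy": 0,"wz": 0,"claw": 1},
    {"tx": -0.265,"ty": 0,"tz": -0.044,"wx": 0,"wy": 0,"wz": 0,"claw": 1},
    {"tx": -0.277,"ty": 0,"tz": -0.033,"wx": 0,"wy": 0,"wz": 0,"claw": 1},
    {"tx": -0.29,"ty": 0,"tz": -0.021,"wx": 0,"wy": 0,"wz": 0,"claw": 1}
  ]
}}

```text
time_s: 14.3
tool_pos: [573.1, 176.7, 119.9]
tool_rot: [-0.0, 0.677, 0.736, -0.0]
ft_force: [-0.6, 1.2, 0.3]
width: -0.1
gripper_force: 0.3
```

{"op": "arm_command", "data": {
  "targets": [
    {"tx": -0.01,"ty": 0,"tz": 0.013,"wx": 0,"wy": 0,"wz": 0,"claw": 1},
    {"tx": -0.017,"ty": 0,"tz": 0.028,"wx": 0,"wy": 0,"wz": 0,"claw": 1},
    {"tx": -0.025,"ty": 0,"tz": 0.045,"wx": 0,"wy": 0,"wz": 0,"claw": 1},
    {"tx": -0.027,"ty": 0,"tz": 0.06,"wx": 0,"wy": 0,"wz": 0,"claw": 1},
    {"tx": -0.03,"ty": 0,"tz": 0.071,"wx": 0,"wy": 0,"wz": 0,"claw": 1},
    {"tx": -0.03,"ty": 0,"tz": 0.077,"wx": 0,"wy": 0,"wz": 0,"claw": 1},
    {"tx": -0.03,"ty": 0,"tz": 0.079,"wx": 0,"wy": 0,"wz": 0,"claw": 1},
    {"tx": -0.03,"ty": 0,"tz": 0.079,"wx": 0,"wy": 0,"wz": 0,"claw": 1},
    {"tx": -0.03,"ty": 0,"tz": 0.079,"wx": 0,"wy": 0,"wz": 0,"claw": 1}
  ]
}}

```text
time_s: 15.2
tool_pos: [574.2, 164.9, 89.7]
tool_rot: [0.0, 0.677, 0.736, -0.0]
ft_force: [-4.6, -4.4, 16.6]
width: 0.2
gripper_force: 8.3
```

{"op": "arm_command", "data": {
  "targets": [
    {"tx": 0,"ty": 0,"tz": -0.06,"wx": 0,"wy": 0,"wz": 0,"claw": 1},
    {"tx": 0,"ty": 0,"tz": -0.17,"wx": 0,"wy": 0,"wz": 0,"claw": 1},
    {"tx": -0.03,"ty": 0,"tz": -0.29,"wx": 0,"wy": 0,"wz": 0,"claw": 1},
    {"tx": -0.12,"ty": 0,"tz": -0.4,"wx": 0,"wy": 0,"wz": 0,"claw": 1},
    {"tx": -0.22,"ty": 0,"tz": -0.5,"wx": 0,"wy": 0,"wz": 0,"claw": 1},
    {"tx": -0.25,"ty": 0,"tz": -0.6,"wx": 0,"wy": 0,"wz": 0,"claw": 1},
    {"tx": -0.25,"ty": 0,"tz": -0.6,"wx": 0,"wy": 0,"wz": 0,"claw": 1},
    {"tx": -0.25,"ty": 0,"tz": -0.6,"wx": 0,"wy": 0,"wz": 0,"claw": 1}
  ]
}}

```text
time_s: 16.0
tool_pos: [583.1, 65.0, 330.3]
tool_rot: [0.001, 0.678, 0.735, 0.001]
ft_force: [0.0, 0.7, 0.1]
width: -0.1
gripper_force: 0.0
```

```bash
python3 - <<'E'
from h import *
import json
S=json.load(open('h.json')); f=lambda p:np.array([p[0]*.6+90,p[1]*.6]); c,sn=np.cos(.081),np.sin(.081)
for nm,p in [('blue',(520,200)),('yellow',(527,140)),('red',(520,90)),('redR',(565,270))]:
    X=onz('wrist',f(p),0,S); d=X[:2]-[578.3,108.7]; print(nm,X.round(0),'local',(c*d[0]+sn*d[1]).round(0),(-sn*d[0]+c*d[1]).round(0))
s=sense(); print({k:np.round(s[k],3).tolist() for k in ['time_s','joint_pos','tool_pos','tool_rot','ft_force']})
im=save('wrist','pics/j.png'); json.dump({k:np.array(s[k]).tolist() for k in ['tool_pos','tool_rot']},open('j.json','w'))
cv2.imwrite('pics/j2.png',cv2.resize(cv2.imread('pics/j.png')[:360,90:450],(600,600),interpolation=3))
E
```

```text
blue [796. 116.   0.] local 217.0 -10.0
yellow [792. 165.   0.] local 218.0 39.0
red [779. 203.   0.] local 208.0 78.0
redR [850.  60.   0.] local 267.0 -70.0
{'time_s': 16.0, 'joint_pos': [0.059, 0.304, 1.621, 0.0, 1.213, -0.022], 'tool_pos': [583.11, 64.982, 330.268], 'tool_rot': [0.001, 0.678, 0.735, 0.001], 'ft_force': [0.003, 0.678, 0.078]}
```

View pics/j2.png

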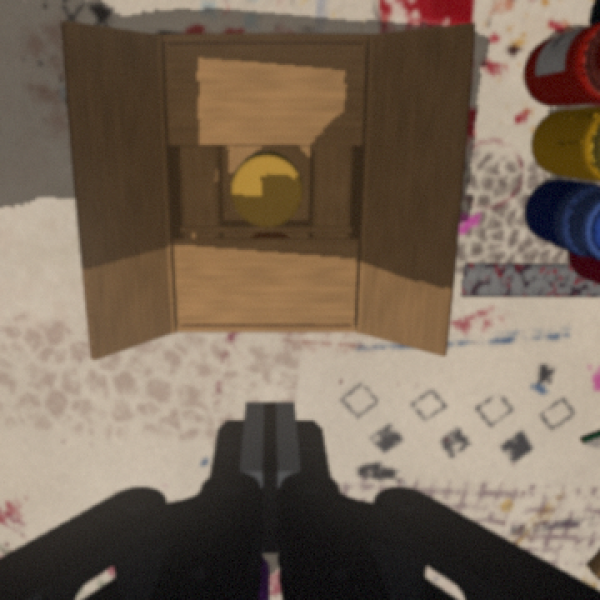

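Both short flaps lie flat with the jar lid showing between them at (265,190), and the long flaps still lean outward. Now I turn the tool a quarter and go outside the near long flap.

{"op": "arm_command", "data": {
  "targets": [
    {"tx": 0.02,"ty": -0.08,"tz": 0,"wx": 0,"wy": 0,"wz": -0.023,"claw": 1},
    {"tx": 0.04,"ty": -0.17,"tz": 0,"wx": 0,"wy": 0,"wz": -0.046,"claw": 1},
    {"tx": 0.07,"ty": -0.26,"tz": 0,"wx": 0,"wy": 0,"wz": -0.069,"claw": 1},
    {"tx": 0.09,"ty": -0.34,"tz": 0,"wx": 0,"wy": 0,"wz": -0.092,"claw": 1},
    {"tx": 0.11,"ty": -0.34,"tz": 0.05,"wx": 0,"wy": 0,"wz": -0.115,"claw": 1},
    {"tx": 0.11,"ty": -0.34,"tz": 0.12,"wx": 0,"wy": 0,"wz": -0.138,"claw": 1},
    {"tx": 0.11,"ty": -0.34,"tz": 0.2,"wx": 0,"wy": 0,"wz": -0.161,"claw": 1},
    {"tx": 0.11,"ty": -0.34,"tz": 0.28,"wx": 0,"wy": 0,"wz": -0.184,"claw": 1},
    {"tx": 0.11,"ty": -0.34,"tz": 0.36,"wx": 0,"wy": 0,"wz": -0.207,"claw": 1},
    {"tx": 0.11,"ty": -0.34,"tz": 0.44,"wx": 0,"wy": 0,"wz": -0.23,"claw": 1},
    {"tx": 0.11,"ty": -0.34,"tz": 0.53,"wx": 0,"wy": 0,"wz": -0.25,"claw": 1},
    {"tx": 0.11,"ty": -0.34,"tz": 0.53,"wx": 0,"wy": 0,"wz": -0.25,"claw": 1}
  ]
}}

```text
time_s: 17.25
tool_pos: [439.3, 98.1, 112.7]
tool_rot: [-0.004, -0.043, 0.999, -0.0]
ft_force: [-0.3, -0.1, 0.4]
width: -0.0
gripper_force: 0.0
```

```bash
python3 - <<'E'
from h import *
get_image('wrist'); get_image('wrist'); s=sense(); print({k:np.round(s[k],3).tolist() for k in ['time_s','joint_pos','tool_pos','tool_rot','ft_force']})
d=np.array(s['tool_pos'])[:2]-[578.3,108.7]; c,sn=np.cos(.081),np.sin(.081); print('local',c*d[0]+sn*d[1],-sn*d[0]+c*d[1])
q=s['tool_rot'];print(Ro.from_quat([q[1],q[2],q[3],q[0]]).as_matrix().round(3)[:,0])
E
```

```text
{'time_s': 17.35, 'joint_pos': [0.152, 0.385, 2.145, 0.0, 0.615, -1.498], 'tool_pos': [442.025, 98.34, 116.366], 'tool_rot': [-0.002, -0.039, 0.999, -0.0], 'ft_force': [0.375, 0.203, 0.206]}
local -136.66648129409296 0.7001115273911989
[-0.997 -0.079  0.003]
```

{"op": "arm_command", "data": {
  "targets": [
    {"tx": -0.027,"ty": 0,"tz": -0.002,"wx": 0,"wy": 0,"wz": 0,"claw": 1},
    {"tx": -0.057,"ty": 0,"tz": -0.017,"wx": 0,"wy": 0,"wz": 0,"claw": 1},
    {"tx": -0.087,"ty": 0,"tz": -0.035,"wx": 0,"wy": 0,"wz": 0,"claw": 1},
    {"tx": -0.114,"ty": 0,"tz": -0.052,"wx": 0,"wy": 0,"wz": 0,"claw": 1},
    {"tx": -0.139,"ty": 0,"tz": -0.062,"wx": 0,"wy": 0,"wz": 0,"claw": 1},
    {"tx": -0.159,"ty": 0,"tz": -0.062,"wx": 0,"wy": 0,"wz": 0,"claw": 1},
    {"tx": -0.177,"ty": 0,"tz": -0.06,"wx": 0,"wy": 0,"wz": 0,"claw": 1},
    {"tx": -0.194,"ty": 0,"tz": -0.055,"wx": 0,"wy": 0,"wz": 0,"claw": 1},
    {"tx": -0.209,"ty": 0,"tz": -0.047,"wx": 0,"wy": 0,"wz": 0,"claw": 1},
    {"tx": -0.223,"ty": 0,"tz": -0.037,"wx": 0,"wy": 0,"wz": 0,"claw": 1},
    {"tx": -0.235,"ty": 0,"tz": -0.027,"wx": 0,"wy": 0,"wz": 0,"claw": 1},
    {"tx": -0.247,"ty": 0,"tz": -0.015,"wx": 0,"wy": 0,"wz": 0,"claw": 1}
  ]
}}

```text
time_s: 18.55
tool_pos: [541.8, 106.2, 122.3]
tool_rot: [-0.0, -0.041, 0.999, -0.0]
ft_force: [-0.8, 0.4, 0.5]
width: 0.1
gripper_force: 0.3
```

{"op": "arm_command", "data": {
  "targets": [
    {"tx": -0.009,"ty": 0,"tz": 0.014,"wx": 0,"wy": 0,"wz": 0,"claw": 1},
    {"tx": -0.017,"ty": 0,"tz": 0.029,"wx": 0,"wy": 0,"wz": 0,"claw": 1},
    {"tx": -0.024,"ty": 0,"tz": 0.044,"wx": 0,"wy": 0,"wz": 0,"claw": 1},
    {"tx": -0.027,"ty": 0,"tz": 0.059,"wx": 0,"wy": 0,"wz": 0,"claw": 1},
    {"tx": -0.029,"ty": 0,"tz": 0.069,"wx": 0,"wy": 0,"wz": 0,"claw": 1},
    {"tx": -0.029,"ty": 0,"tz": 0.074,"wx": 0,"wy": 0,"wz": 0,"claw": 1},
    {"tx": -0.029,"ty": 0,"tz": 0.076,"wx": 0,"wy": 0,"wz": 0,"claw": 1},
    {"tx": -0.029,"ty": 0,"tz": 0.076,"wx": 0,"wy": 0,"wz": 0,"claw": 1},
    {"tx": -0.029,"ty": 0,"tz": 0.076,"wx": 0,"wy": 0,"wz": 0,"claw": 1}
  ]
}}

```text
time_s: 19.45
tool_pos: [553.3, 107.2, 94.0]
tool_rot: [0.0, -0.041, 0.999, 0.0]
ft_force: [-8.1, -1.6, 32.5]
width: -0.1
gripper_force: 16.3
```

{"op": "arm_command", "data": {
  "targets": [
    {"tx": 0,"ty": 0,"tz": -0.06,"wx": 0,"wy": 0,"wz": 0,"claw": 1},
    {"tx": 0,"ty": 0,"tz": -0.18,"wx": 0,"wy": 0,"wz": 0,"claw": 1},
    {"tx": -0.05,"ty": -0.01,"tz": -0.29,"wx": 0,"wy": 0,"wz": 0,"claw": 1},
    {"tx": -0.14,"ty": -0.02,"tz": -0.36,"wx": 0,"wy": 0,"wz": 0,"claw": 1},
    {"tx": -0.25,"ty": -0.03,"tz": -0.38,"wx": 0,"wy": 0,"wz": 0,"claw": 1},
    {"tx": -0.35,"ty": -0.04,"tz": -0.38,"wx": 0,"wy": 0,"wz": 0,"claw": 1},
    {"tx": -0.42,"ty": -0.04,"tz": -0.38,"wx": 0,"wy": 0,"wz": 0,"claw": 1},
    {"tx": -0.42,"ty": -0.04,"tz": -0.3,"wx": 0,"wy": 0,"wz": 0,"claw": 1},
    {"tx": -0.42,"ty": -0.04,"tz": -0.2,"wx": 0,"wy": 0,"wz": 0,"claw": 1},
    {"tx": -0.42,"ty": -0.04,"tz": -0.11,"wx": 0,"wy": 0,"wz": 0,"claw": 1},
    {"tx": -0.42,"ty": -0.04,"tz": -0.06,"wx": 0,"wy": 0,"wz": 0,"claw": 1},
    {"tx": -0.42,"ty": -0.04,"tz": -0.06,"wx": 0,"wy": 0,"wz": 0,"claw": 1}
  ]
}}

```text
time_s: 20.65
tool_pos: [719.7, 104.7, 112.8]
tool_rot: [-0.003, -0.041, 0.999, -0.0]
ft_force: [0.2, 0.4, 0.9]
width: -0.1
gripper_force: 0.0
```

```bash
python3 - <<'E'
from h import *
get_image('wrist'); get_image('wrist'); s=sense(); print({k:np.round(s[k],3).tolist() for k in ['time_s','joint_pos','tool_pos','tool_rot','ft_force']})
d=np.array(s['tool_pos'])[:2]-[578.3,108.7]; c,sn=np.cos(.081),np.sin(.081); print('local',c*d[0]+sn*d[1],-sn*d[0]+c*d[1])
E
```

```text
{'time_s': 20.75, 'joint_pos': [0.103, 0.702, 1.488, 0.0, 0.952, -1.55], 'tool_pos': [722.174, 105.023, 116.833], 'tool_rot': [-0.0, -0.041, 0.999, 0.0], 'ft_force': [-0.003, -0.333, 0.672]}
local 143.10485630610592 -15.305604674201017
```

{"op": "arm_command", "data": {
  "targets": [
    {"tx": 0.032,"ty": 0.02,"tz": -0.002,"wx": 0,"wy": 0,"wz": 0,"claw": 1},
    {"tx": 0.065,"ty": 0.04,"tz": -0.015,"wx": 0,"wy": 0,"wz": 0,"claw": 1},
    {"tx": 0.097,"ty": 0.04,"tz": -0.032,"wx": 0,"wy": 0,"wz": 0,"claw": 1},
    {"tx": 0.127,"ty": 0.04,"tz": -0.05,"wx": 0,"wy": 0,"wz": 0,"claw": 1},
    {"tx": 0.152,"ty": 0.04,"tz": -0.062,"wx": 0,"wy": 0,"wz": 0,"claw": 1},
    {"tx": 0.175,"ty": 0.04,"tz": -0.062,"wx": 0,"wy": 0,"wz": 0,"claw": 1},
    {"tx": 0.192,"ty": 0.04,"tz": -0.06,"wx": 0,"wy": 0,"wz": 0,"claw": 1},
    {"tx": 0.21,"ty": 0.04,"tz": -0.055,"wx": 0,"wy": 0,"wz": 0,"claw": 1},
    {"tx": 0.225,"ty": 0.04,"tz": -0.047,"wx": 0,"wy": 0,"wz": 0,"claw": 1},
    {"tx": 0.239,"ty": 0.04,"tz": -0.037,"wx": 0,"wy": 0,"wz": 0,"claw": 1},
    {"tx": 0.251,"ty": 0.04,"tz": -0.027,"wx": 0,"wy": 0,"wz": 0,"claw": 1},
    {"tx": 0.262,"ty": 0.04,"tz": -0.015,"wx": 0,"wy": 0,"wz": 0,"claw": 1}
  ]
}}

```text
time_s: 21.95
tool_pos: [615.8, 112.3, 121.9]
tool_rot: [-0.0, -0.041, 0.999, -0.0]
ft_force: [-0.3, -0.3, 0.3]
width: 0.3
gripper_force: 0.3
```

{"op": "arm_command", "data": {
  "targets": [
    {"tx": 0.009,"ty": 0,"tz": 0.014,"wx": 0,"wy": 0,"wz": 0,"claw": 1},
    {"tx": 0.017,"ty": 0,"tz": 0.029,"wx": 0,"wy": 0,"wz": 0,"claw": 1},
    {"tx": 0.024,"ty": 0,"tz": 0.044,"wx": 0,"wy": 0,"wz": 0,"claw": 1},
    {"tx": 0.027,"ty": 0,"tz": 0.059,"wx": 0,"wy": 0,"wz": 0,"claw": 1},
    {"tx": 0.029,"ty": 0,"tz": 0.069,"wx": 0,"wy": 0,"wz": 0,"claw": 1},
    {"tx": 0.029,"ty": 0,"tz": 0.074,"wx": 0,"wy": 0,"wz": 0,"claw": 1},
    {"tx": 0.029,"ty": 0,"tz": 0.076,"wx": 0,"wy": 0,"wz": 0,"claw": 1},
    {"tx": 0.029,"ty": 0,"tz": 0.076,"wx": 0,"wy": 0,"wz": 0,"claw": 1},
    {"tx": 0.029,"ty": 0,"tz": 0.076,"wx": 0,"wy": 0,"wz": 0,"claw": 1}
  ]
}}

```text
time_s: 22.85
tool_pos: [604.7, 111.4, 94.0]
tool_rot: [0.0, -0.041, 0.999, 0.0]
ft_force: [-12.9, -2.7, 37.6]
width: 0.2
gripper_force: 18.7
```

{"op": "arm_command", "data": {
  "targets": [
    {"tx": 0,"ty": 0,"tz": -0.06,"wx": 0,"wy": 0,"wz": 0,"claw": 1},
    {"tx": 0,"ty": 0,"tz": -0.18,"wx": 0,"wy": 0,"wz": 0,"claw": 1},
    {"tx": 0.05,"ty": 0,"tz": -0.3,"wx": 0,"wy": 0,"wz": 0,"claw": 1},
    {"tx": 0.12,"ty": 0,"tz": -0.42,"wx": 0,"wy": 0,"wz": 0,"claw": 1},
    {"tx": 0.12,"ty": 0,"tz": -0.54,"wx": 0,"wy": 0,"wz": 0,"claw": 1},
    {"tx": 0.12,"ty": 0,"tz": -0.6,"wx": 0,"wy": 0,"wz": 0,"claw": 1},
    {"tx": 0.12,"ty": 0,"tz": -0.6,"wx": 0,"wy": 0,"wz": 0,"claw": 1},
    {"tx": 0.12,"ty": 0,"tz": -0.6,"wx": 0,"wy": 0,"wz": 0,"claw": 1}
  ]
}}

```text
time_s: 23.65
tool_pos: [557.1, 107.5, 332.4]
tool_rot: [0.001, -0.041, 0.999, 0.0]
ft_force: [0.7, -0.4, -0.2]
width: -0.4
gripper_force: 0.0
```

No views are left, so I check numerically. If the top is flat, the brown region in the wrist and side pictures must match the projected closed carton.

```bash
python3 - <<'E'
from h import *
s=sense(); im=get_image('wrist'); sd=get_image('side')
cv2.imwrite('pics/k.png',im[...,::-1]); cv2.imwrite('pics/ks.png',sd[...,::-1])
c,sn=np.cos(.081),np.sin(.081)
L=lambda x,y,z:[578.3+c*x-sn*y,108.7+sn*x+c*y,z]
def hull(n,fl): 
    P=[L(a*69,b*99,z) for a in(-1,1) for b in(-1,1) for z in ((92,) if n=='wrist' else (0,92))]+fl
    return cv2.convexHull(np.array([proj(n,p,s) for p in P],np.float32))
for n,I in (('wrist',im),('side',sd)):
    hsv=cv2.cvtColor(I,cv2.COLOR_RGB2HSV); m=cv2.inRange(hsv,(8,70,40),(20,200,230)); m=cv2.morphologyEx(m,cv2.MORPH_OPEN,np.ones((3,3)))
    h=hull(n,[]); r=np.zeros_like(m); cv2.fillConvexPoly(r,h.astype(np.int32),255)
    print(n,'proj rect',cv2.boundingRect(h),'in',int((r>0).sum()),'brown in',int(((r>0)&(m>0)).sum()))
    k,l,st,ce=cv2.connectedComponentsWithStats(m); big=1+np.argsort(-st[1:,4])[:3]
    print([st[i].tolist() for i in big])
    if n=='wrist':
        i=big[0]; ct=max(cv2.findContours((l==i).astype(np.uint8),0,2)[0],key=cv2.contourArea); ap=cv2.approxPolyDP(cv2.convexHull(ct),6,True)[:,0]
        for p in ap:
            X=onz(n,p.astype(float),92,s); d=X[:2]-[578.3,108.7]; print(p,(c*d[0]+sn*d[1]).round(1),(-sn*d[0]+c*d[1]).round(1))
for o in ['flap_long_near_edge','flap_long_far_edge','flap_short_left_edge','jar_green','jar_white']:
    print(o,[(np.round(r['location']).tolist(),round(r['score'],2)) for r in search_frame('side',o)][:2])
print([np.round(proj('side',L(0,0,92))).tolist(),sense()['time_s']])
E
```

```text
wrist proj rect (161, 111, 180, 116) in 19836 brown in 19587
[[162, 105, 179, 123, 20138], [466, 122, 46, 58, 818], [25, 344, 31, 25, 327]]
[339 111] -70.0 97.8
[331 224] 65.7 98.5
[170 223] 64.6 -98.9
[164 110] -70.9 -96.0
side proj rect (197, 181, 61, 60) in 2411 brown in 2064
[[199, 184, 59, 56, 2079], [321, 202, 38, 53, 562], [19, 343, 10, 13, 91]]
flap_long_near_edge [([235.0, 203.0], 0.82)]
flap_long_far_edge [([216.0, 199.0], 0.92)]
flap_short_left_edge []
jar_green [([282.0, 171.0], 0.77), ([269.0, 153.0], 0.47)]
jar_white []
[[229.0, 200.0], 24.0]
```

```bash
python3 -c "
from plant import *
print(job_done())"
```

```text
the job is handed in; nothing more can be done
None
```

The job is handed in at about 24 s. The green jar stands upright in the middle cell, and both short flaps and then both long flaps are folded down. The last wrist and side pictures were compared with the projected closed carton in code rather than by eye: the outline agrees to within about 4 mm, with no sign the carton moved. The first short-flap press peaked near 70 N at the wrist, under the 120 N limit.

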